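# Set two cartons out on the stepped counter display

## Robot

A 6-joint arm with a two-finger parallel gripper is mounted at the origin on the work surface. World frame = base frame: x ahead of the robot, y to its left, z up, the work surface at z = 0. Lengths are in mm, angles in rad, forces in N, time in s.
With the tool pointing down it reaches from about 400 to 925 mm from the base axis. Payload 3.4 kg.
Tool frame: the origin (TCP) lies on the centre line of the jaws, within the pads' length; the fingertips stand 11 mm ahead of it and the grasp point (between the pads) lies 8 mm behind it; y points along the fingers, x is the direction in which the jaws open and shut, and the axes are right-handed (so a half turn about y gives the same grasp; the last joint's range is limited). The gripper opens to 85 mm and grips with 20 to 120 N. Pads are 22 mm wide; open, the fingers measure 114 mm over their backs; the gripper's body (76 mm by 85 mm) begins 54 mm behind the grasp point. The pads swing forward as they close: fully open they stand 13 mm farther back than shut.
Start: joints at [1.188, 0.307, 1.506, -0, 1.328, -0.073], TCP at [174.775, 547.8, 242.305] pointing down, gripper open.
Joint ranges: [-3.12, 3.12], [-1.05, 2.28], [0.14, 2.33], [-1.42, 4.57], [0.1, 2.73], [-2.68, 2.68]. Speed limits (rad/s): [2.57, 2.57, 3.14, 3.14, 3.14, 3.14].

## Interface

Orientations are given as [roll, pitch, yaw] about the fixed x, y, z axes, in that order (R = Rz(yaw) Ry(pitch) Rx(roll)).
In Python, from workcell import * gives the robot as it stands.
- The arm moves only by the tool jog_arm, never from a script. Its argument "motion" is a list of rows, each a list of 3 entries, a list of its own where there are three numbers: the shift along the tool's x, y, z scaled (see below), then the turn, a rotation vector about the tool's x, y, z scaled (see below), then the gripper command: -1 is fully open, 1 is shut, values between are in proportion. In form: [[[dx, dy, dz], [rx, ry, rz], fingers], ...]. A call has 1 to 8 rows; each row is the pose to reach, as a shift and turn from the pose commanded when the call began, along the tool's axes at that moment; what a row does not reach only later rows make up. The controller multiplies each number of a shift by 200 mm and each number of a turn by 30 degrees. A row lasts 1/8 s, in which the tool goes at most 62.5 mm and 10.7 degrees, less where a joint would pass 70% of its speed; a pose out of reach is approached as far as the arm can. A call with a number of a shift or a turn outside -1 to 1 is refused whole. A call with a gripper value outside its range is refused whole. The fingers move at their own pace and stop on an object; "grip_force" is the grip in N (left out, the last holds). Time passes only in rows, so rows that repeat a pose let the fingers close. It gives the time, the measured TCP pose, the force and the opening at its end, in the units of the state.
- sense(): the state, without advancing time (a new reading comes with each control period).
- grab_frame(name): name is "scene" or "top"; returns (picture, depth): 480x640x3 uint8, blue, green, red; 480x640 float32, mm along the optical axis (not along the pixel's ray), 0 where there is no reading.
- camera_params(name): a dict with "K" (3x3 intrinsics, pixels), "k1" (the pictures are not rectified: a ray, as slopes to the right and down, at radius r is drawn at 1 + k1 r^2 times it, then the intrinsics apply), "R" (3x3) and "t" (3): a world point X has camera coordinates R X + t. Camera axes: x right, y down, z forward; pixel columns grow to the right and rows downward; lengths in mm; the calibration is good to about 2 mm. A picture is of the moment at which its call begins. camera_params takes no time and is no camera call.
- hand_in(): hands the job in, once; it reports no verdict.
The state is a dict: "clock": time; "qpos": joint angles; "qvel": joint speeds; "joint_efforts": joint torques, N m; "eef_pos": TCP position; "ee_rot": TCP orientation; "ft_force": force on the tool from outside, world axes, zero at the start; "wrist_torque": the same for the moment, N m; "grip_width": finger opening in mm.
Only numpy, scipy, OpenCV 4.12 (cv2) and the standard library are available. Lean on these libraries where they do the work, as an engineer would, in place of code of your own. Each camera call takes 0.05 s, during which the arm holds its last target. There are 200 camera calls.

## Task

Set the two upright cartons out on the stepped white display: the tall narrow one on the rear, higher ledge (nearer the robot) and the short wide one on the front, lower ledge, each standing on its own base, leaning back flat against its backrest, square to it and centred from side to side. Lower each one all the way into its resting position before letting go, so that it neither drops nor topples back, and leave the jar, the iron weight and the calculator where they are.

Things in the scene. Friction and masses are not known exactly. Their poses are not given: they have to be found in the camera images.
- stand: Display of white laminated board, fixed. Origin: on the counter; +x points to the customers (away from the robot), z up, y along the ledges. Base plate 200 x 150 x 10 mm, x -98 to +103 mm. It carries rear_step and front_step: 10 mm panels leaning 0.45 rad (26 degrees) from vertical towards the stand's -x (the robot), each with a narrow lipless ledge on its +x side.
- rear_step: Higher ledge, at x -46, z 99 mm in the stand's frame. Origin: on the ledge's top face, where the middle of the tall carton's underside belongs. z: up along the backrest (26 degrees from vertical, top towards the robot); x: away from the backrest; y: along the ledge. Ledge x -18 to +21, y +-65 mm. Backrest face at x -18 mm, rising 60 mm above the ledge.
- front_step: Lower ledge, at x +60, z 50 mm in the stand's frame; lean and axes as rear_step. Origin: where the middle of the short carton's underside belongs. Ledge x -20 to +23, y +-75 mm. Backrest face at x -20 mm, rising 40 mm above the ledge. A tall carton on rear_step leaves only about 36 mm behind the short carton's back, measured square to it.
- tall: Tall carton of plain brown board with a pale label band: 36 mm thick (x), 110 mm wide (y), 140 mm high (z), about 0.25 kg. Origin: centre of its underside, z up. Starts standing upright on the counter; front and back are alike.
- short: Short wide carton of the same board: 40 mm thick (x), 130 mm wide (y), 95 mm high (z), about 0.3 kg. Origin: centre of its underside, z up. Starts standing upright on the counter; front and back are alike.
- jar: Bystander: round amber jar with a white lid, 72 mm across, 110 mm high, loose, origin under its centre.
- weight: Bystander: dark cast-iron scale weight with a knob, 76 mm across, 92 mm high, 2 kg, loose, origin under its centre.
- calculator: Bystander: black desk calculator lying flat between robot and display, 160 x 100 x 18 mm, loose, origin under its centre.

How it is judged (in metres and radians):
At the end, for the whole second after the job is handed in: Tall carton on the rear ledge, short one on the front ledge, released, at rest: underside centre within 8 mm of the ledge origin in x, 20 mm in y, 6 mm in z; lean within 0.13 rad of the backrest, at most 0.14 rad from square (x of tall in the frame of rear_step between -0.008 and 0.009 m and y of tall in the frame of rear_step between -0.02 and 0.02 m and z of tall in the frame of rear_step between -0.006 and 0.008 m and angle between the z axis of tall and the z axis of rear_step, either way round below 0.13 rad and angle between the y axis of tall and the y axis of rear_step, either way round below 0.14 rad and linear speed of each of tall, short below 0.02 m/s and angular speed of each of tall, short below 0.2 rad/s and x of short in the frame of front_step between -0.008 and 0.009 m and y of short in the frame of front_step between -0.02 and 0.02 m and z of short in the frame of front_step between -0.006 and 0.008 m and angle between the z axis of short and the z axis of front_step, either way round below 0.13 rad and angle between the y axis of short and the y axis of front_step, either way round below 0.14 rad); the robot touches nothing.
It fails at once if A carton falls or topples freely, out of the fingers (over 0.5 m/s or 4 rad/s: a drop of more than about 12 mm, or letting it flop back from upright) ((contact force between the fingers and tall below 0.05 N and (linear speed of tall above 0.5 m/s or angular speed of tall above 4 rad/s)) or (contact force between the fingers and short below 0.05 N and (linear speed of short above 0.5 m/s or angular speed of short above 4 rad/s))).
It fails at once if The jar, the iron weight or the calculator is moved by more than 20 mm (distance of any of jar, weight, calculator from where it was at the start of the episode above 0.02 m).
It also fails if it takes over 69 s, if anything falls off the work surface, if the arm or the gripper's body presses on something with over 40 N, if the wrist force passes 120 N, or if a joint passes its speed limit or range.

## Working session

There is one attempt and no reset: what is moved stays moved. The work goes in short steps, Python scripts to look and compute and a tool call to move; the robot and the scene stay as the last step left them, time stands still between calls to the robot, and variables do not carry over. Pictures are saved under pics/ and viewed, about 8 in all and at most 12, crops included, and the job is handed in when it is done.

Besides the shell and the picture viewer there is one more tool, called after ">>>" as name(argument=value, ...) on one line, values as JSON. jog_arm: Moves the arm, as the interface text tells. Shifts and turns lie within -1 to 1; 1 stands for 200 mm of shift or 30 degrees of turn. Its arguments: {"type":"object","properties":{"motion":{"type":"array","items":{"type":"array"}},"grip_force":{"type":"number"}},"required":["motion"]}

```bash
mkdir -p pics; ls
python3 - <<'E'
from workcell import *
import cv2,numpy as np
s=sense(); print(s)
for n in("scene","top"):
    p,d=grab_frame(n); cv2.imwrite(f"pics/{n}0.png",p); np.save(f"{n}0.npy",d); print(n,camera_params(n))
E
```

```text
pics
{'clock': 0.0, 'qpos': array([ 1.18849172e+00,  3.07582581e-01,  1.50767985e+00, -3.64540117e-05,
        1.32840493e+00, -7.35082331e-02]), 'qvel': array([-8.53029118e-04,  8.90755609e-04, -1.38646285e-03,  1.18832947e-03,
       -3.69899816e-05,  9.65606106e-04]), 'joint_efforts': array([-9.14567299e-04, -4.57553458e+01, -2.51909065e+01, -4.19898397e-04,
        1.33255820e-02,  1.47167718e-06]), 'eef_pos': array([174.53451706, 547.15549121, 241.37310141]), 'ee_rot': array([-1.57067923,  0.0020717 ,  1.26200886]), 'ft_force': array([ 0.84387372, -0.3751968 , -0.25406463]), 'wrist_torque': array([-0.01177998,  0.00594458, -0.01208242]), 'grip_width': 85.87223981126368}
scene {'K': array([[462.82513629,   0.        , 317.44821707],
       [  0.        , 462.82513629, 237.06021277],
       [  0.        ,   0.        ,   1.        ]]), 'k1': -0.08350174174471754, 'R': array([[-0.80972714,  0.5864763 ,  0.01968522],
       [ 0.41629134,  0.59775503, -0.68512075],
       [-0.41357402, -0.54656608, -0.72816348]]), 't': array([ 430.19561989, -164.19088665, 1173.59117678])}
top {'K': array([[497.1371246 ,   0.        , 315.58806801],
       [  0.        , 497.1371246 , 238.14467468],
       [  0.        ,   0.        ,   1.        ]]), 'k1': -0.10483266848699961, 'R': array([[ 0.01550749, -0.99961498,  0.02300909],
       [-0.99647242, -0.0173487 , -0.08210811],
       [ 0.08247568, -0.02165463, -0.99635779]]), 't': array([ -14.68559851,  545.33179775, 1145.09834513])}
```

View pics/scene0.png

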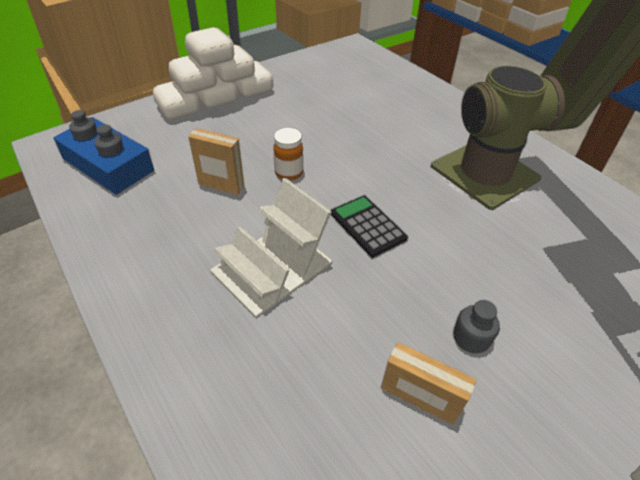

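View pics/top0.png

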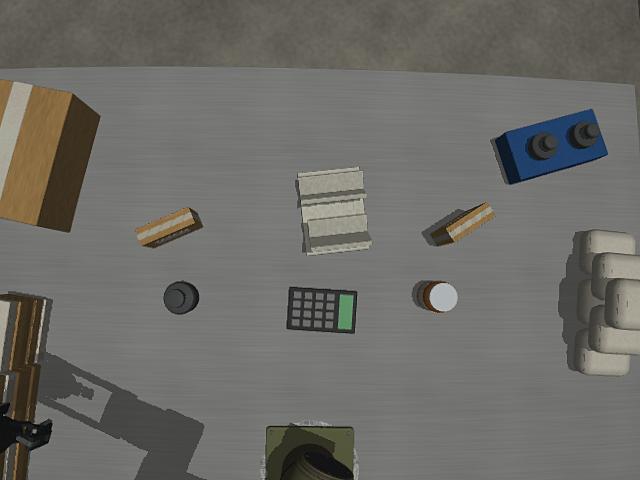

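The top view shows the short carton at about (170,228), the tall one at (468,223), the stand at (335,210), the calculator at (322,310), the weight at (181,297) and the jar at (440,297). The scene view agrees. Next I fit box models to the depth clouds.

```bash
cat > h.py <<'E'
import numpy as np, cv2
from scipy.optimize import least_squares
from scipy.spatial.transform import Rotation as Ro
from workcell import *
def cloud(name,d):
    c=camera_params(name);v,u=np.nonzero(d>0);z=d[v,u]
    p=np.stack([(u-c["K"][0,2])/c["K"][0,0],(v-c["K"][1,2])/c["K"][1,1]],1);q=p.copy()
    for _ in range(8): q=p/(1+c["k1"]*(q**2).sum(1,keepdims=True))
    return (np.c_[q*z[:,None],z]-c["t"])@c["R"]
def box(p,lo,hi):
    c=(np.array(lo)+hi)/2;q=abs(p-c)-(np.array(hi)-lo)/2
    return np.linalg.norm(np.maximum(q,0),axis=1)+np.minimum(q.max(1),0)
def step(p,o,x0,x1,w,h):
    l=Ro.from_euler('y',-.45).inv().apply(p-o)
    return np.minimum(box(l,[x0-10,-w,-8],[x0,w,h]),box(l,[x0,-w,-8],[x1,w,0]))
def stand(p):
    return np.min([box(p,[-98,-75,0],[103,75,10]),step(p,[-46,0,99],-18,21,65,60),step(p,[60,0,50],-20,23,75,40)],0)
tall=lambda p:box(p,[-18,-55,0],[18,55,140])
short=lambda p:box(p,[-20,-65,0],[20,65,95])
def fit(P,sdf,x0,r,yaw0s,zmin=15):
    P=P[(np.hypot(P[:,0]-x0[0],P[:,1]-x0[1])<r)&(P[:,2]>zmin)]
    best=None
    for y0 in yaw0s:
        f=lambda v:sdf(Ro.from_euler('z',-v[2]).apply(P-[v[0],v[1],0]))
        s=least_squares(f,[*x0,y0],loss='soft_l1',f_scale=3,x_scale=[10,10,.1])
        if best is None or s.cost<best.cost: best=s
    return best.x,np.median(abs(f(best.x))),len(P)
E
python3 - <<'E'
from h import *
P={n:cloud(n,np.load(n+"0.npy")) for n in("scene","top")}
def at(u,v): 
    return P["top"].reshape(-1,3)[0]
c=camera_params("top"); d=np.load("top0.npy"); print((d==0).sum())
idx=np.full(d.shape,-1); idx[d>0]=np.arange((d>0).sum())
g=lambda u,v:P["top"][idx[v,u]].round()
print({k:g(*p) for k,p in dict(short=(170,226),tall=(470,222),stand=(335,205),weight=(178,297),jar=(442,297),calc=(320,312)).items()})
P["both"]=np.r_[P["scene"],P["top"]]
ys=np.arange(-1.5,1.6,.3)
for k in P:
    for n,s,p,r,yy in (("tall",tall,g(470,222),110,ys),("short",short,g(170,226),110,ys),("stand",stand,g(335,205),125,[0,.2,-.2])):
        print(k,n,fit(P[k],s,p[:2],r,yy))
E
```

```text
1232
{'short': array([561., 318.,  95.]), 'tall': array([ 576., -335.,  141.]), 'stand': array([627., -51.,   8.]), 'weight': array([405., 296.,  91.]), 'jar': array([ 414., -282.,  110.]), 'calc': array([373., -19.,  23.])}
scene tall (array([ 5.76468836e+02, -3.38432646e+02,  5.71096553e-01]), np.float64(0.9054480339880389), 2538)
scene short (array([5.59536732e+02, 3.30031817e+02, 4.23203278e-01]), np.float64(0.6342001605145668), 4118)
scene stand (array([ 6.11112010e+02, -4.73130537e+01,  1.29279025e-01]), np.float64(0.9406822750214445), 6559)
top tall (array([ 576.67809975, -335.86345217,   -2.56202107]), np.float64(0.7465242482685426), 1238)
top short (array([5.60632514e+02, 3.31135728e+02, 4.23188958e-01]), np.float64(0.8331143684883404), 1486)
top stand (array([ 6.11240196e+02, -4.68758223e+01,  1.28010111e-01]), np.float64(0.8905731715041432), 3738)
both tall (array([ 576.13314229, -337.60710725,   -2.56945439]), np.float64(1.044033997716502), 3776)
both short (array([5.59548501e+02, 3.30502682e+02, 4.23518444e-01]), np.float64(0.7716766821700851), 5604)
both stand (array([ 6.11159319e+02, -4.72874967e+01,  1.28963062e-01]), np.float64(0.9315571787873829), 10297)
```

Both cameras agree to within about 2.5 mm. I'll place the short carton first, so there is free space behind it, then the tall one.

```bash
cat >> h.py <<'E'
S=np.array([611.2,-47.2,0]);SY=.1287
def pose(p,yaw,tilt=0): return np.array(p,float),Ro.from_euler('z',yaw)*Ro.from_euler('y',-tilt)*Ro.from_euler('x',-np.pi/2)
def on(stepo,l,dyaw=0,tilt=.45):
    rs=Ro.from_euler('z',SY)
    return pose(S+rs.apply(np.array(stepo)+Ro.from_euler('y',-.45).apply(l)),SY+dyaw,tilt)
FRONT=[60,0,50];REAR=[-46,0,99]
def now():
    s=sense();return np.array(s["eef_pos"]),Ro.from_euler('xyz',s["ee_rot"])
def plan(*wps):
    a=now();s=sense();print("t",round(s["clock"],2),a[0].round(1),s["ee_rot"].round(3),"F",s["ft_force"].round(1),"w",round(s["grip_width"],1),"q",s["qpos"].round(2))
    for b in wps:
        d=a[1].inv().apply(b[0]-a[0]);r=(a[1].inv()*b[1]).as_rotvec(degrees=True)
        n=int(np.ceil(max(abs(d).max()/200,abs(r).max()/30)))
        if n>1: print("split",n)
        print((d/200).round(3).tolist(),(r/30).round(3).tolist(),"rows",round(max(np.linalg.norm(d)/62.5,np.linalg.norm(r)/10.7),1));a=b
E
python3 - <<'E'
from h import *
plan(pose([300,480,242],1.0),pose([430,410,240],.7),pose([560,331,190],.4235),pose([559.8,330.6,64],.4235))
E
```

```text
t 0.1 [174.6 547.2 241.5] [-1.571  0.002  1.262] F [ 0.1 -0.3  0.1] w 85.3 q [ 1.19  0.31  1.51 -0.    1.33 -0.07]
[-0.13, -0.003, -0.7] [0.0, 0.5, -0.004] rows 2.3
[0.057, 0.01, -0.736] [-0.0, 0.573, -0.0] rows 2.4
[0.243, 0.25, -0.721] [0.0, 0.528, -0.0] rows 2.6
[-0.002, 0.63, -0.001] [0.0, 0.0, 0.0] rows 2.0
```

>>> jog_arm(motion=[[[-0.13,0,-0.7],[0,0.5,0],-1],[[-0.13,0,-0.7],[0,0.5,0],-1],[[-0.13,0,-0.7],[0,0.5,0],-1]])

```text
clock: 0.48
eef_pos: [302.7, 478.6, 241.8]
ee_rot: [-1.572, 0.001, 0.997]
ft_force: [0.0, 0.3, 0.4]
grip_width: 85.3
```

>>> jog_arm(motion=[[[0.057,0.01,-0.736],[0,0.573,0],-1],[[0.057,0.01,-0.736],[0,0.573,0],-1],[[0.057,0.01,-0.736],[0,0.573,0],-1]])

```text
clock: 0.85
eef_pos: [432.5, 409.2, 239.9]
ee_rot: [-1.571, 0.0, 0.698]
ft_force: [0.8, 0.7, -0.6]
grip_width: 84.8
```

>>> jog_arm(motion=[[[0.243,0.25,-0.721],[0,0.528,0],-1],[[0.243,0.25,-0.721],[0,0.528,0],-1],[[0.243,0.25,-0.721],[0,0.528,0],-1],[[0.243,0.25,-0.721],[0,0.528,0],-1],[[0.243,0.25,-0.721],[0,0.528,0],-1]])

```text
clock: 1.48
eef_pos: [559.2, 332.4, 190.1]
ee_rot: [-1.57, 0.001, 0.425]
ft_force: [-0.5, -0.5, 0.8]
grip_width: 85.3
```

Run:
```python
from h import *
plan(pose([560,330.8,66],.4235))
```

```text
t 1.48 [559.2 332.4 190.1] [-1.57e+00  1.00e-03  4.25e-01] F [-0.5 -0.5  0.8] w 85.3 q [0.47 0.45 1.41 0.   1.28 0.05]
[0.001, 0.62, -0.01] [-0.002, 0.002, -0.003] rows 2.0
```

>>> jog_arm(motion=[[[0,0.25,-0.01],[0,0,0],-1],[[0,0.45,-0.01],[0,0,0],-1],[[0,0.62,-0.01],[0,0,0],-1],[[0,0.62,-0.01],[0,0,0],-1],[[0,0.62,-0.01],[0,0,0],-1]])

```text
clock: 2.1
eef_pos: [561.3, 331.2, 67.9]
ee_rot: [-1.57, -0.002, 0.425]
ft_force: [0.6, 0.4, 0.0]
grip_width: 85.7
```

>>> jog_arm(motion=[[[0,0,0],[0,0,0],1],[[0,0,0],[0,0,0],1],[[0,0,0],[0,0,0],1],[[0,0,0],[0,0,0],1],[[0,0,0],[0,0,0],1],[[0,0,0],[0,0,0],1]], grip_force=60)

```text
clock: 2.85
eef_pos: [561.7, 330.1, 67.6]
ee_rot: [-1.571, -0.002, 0.424]
ft_force: [-2.2, -0.0, 6.0]
grip_width: 39.1
```

Run:
```python
from h import *
plan(pose([560,330.8,250],.4235))
p,d=grab_frame("scene"); cv2.imwrite("pics/g1.png",cv2.resize(p[280:480,300:560],None,fx=2.5,fy=2.5))
```

```text
t 2.85 [561.7 330.1  67.6] [-1.571 -0.002  0.424] F [-2.2 -0.   6. ] w 39.1 q [0.47 0.57 1.54 0.   1.03 0.04]
[-0.005, -0.912, 0.007] [-0.001, 0.0, 0.003] rows 2.9
```

View pics/g1.png

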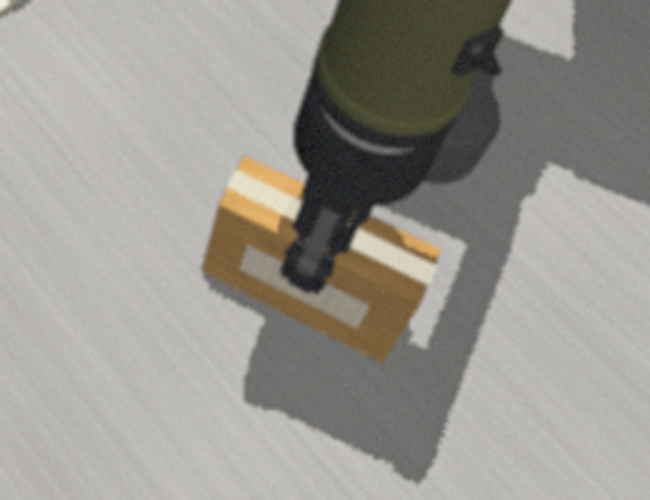

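The short carton is gripped centrally, with the front finger on its wide face at about crop (305,270) and an opening of 39.1 mm. Lifting and moving over.

Run:
```python
from h import *
h=on(FRONT,[5,0,67.6+55])
print(h[0])
plan(pose([561,330.5,260],.4235),pose([600,200,260],.3),pose([h[0][0],h[0][1]+50,260],.18,.2),(h[0]+[0,0,60],h[1]),h)
```

```text
[622.28303528 -45.76568542 162.56964242]
t 2.9 [561.7 330.1  67.6] [-1.571 -0.002  0.424] F [-1.2 -1.1  6.7] w 39.3 q [0.47 0.57 1.54 0.   1.03 0.04]
[-0.001, -0.962, 0.004] [-0.0, 0.0, 0.003] rows 3.1
[-0.09, -0.0, -0.675] [0.0, 0.236, 0.0] rows 2.2
[-0.183, -0.0, -0.968] [-0.023, 0.228, -0.382] rows 3.2
[-0.081, 0.175, -0.246] [-0.031, 0.093, -0.477] rows 1.4
[-0.13, 0.27, 0.0] [0.0, 0.0, 0.0] rows 1.0
```

>>> jog_arm(motion=[[[0,-0.1,0],[0,0,0],1],[[0,-0.3,0],[0,0,0],1],[[0,-0.5,0],[0,0,0],1],[[0,-0.7,0],[0,0,0],1],[[0,-0.9,0],[0,0,0],1],[[0,-0.96,0],[0,0,0],1],[[0,-0.96,0],[0,0,0],1]])

```text
clock: 3.78
eef_pos: [561.1, 329.6, 258.1]
ee_rot: [-1.571, -0.0, 0.424]
ft_force: [0.1, 0.4, -3.8]
grip_width: 39.5
```

>>> jog_arm(motion=[[[-0.02,0,-0.15],[0,0.05,0],1],[[-0.045,0,-0.34],[0,0.12,0],1],[[-0.07,0,-0.52],[0,0.18,0],1],[[-0.09,0,-0.675],[0,0.236,0],1]])

```text
clock: 4.28
eef_pos: [599.1, 197.6, 255.0]
ee_rot: [-1.571, 0.006, 0.299]
ft_force: [0.9, 0.5, -2.1]
grip_width: 39.3
```

>>> jog_arm(motion=[[[-0.04,0,-0.2],[0,0.05,-0.08],1],[[-0.08,0,-0.4],[-0.01,0.1,-0.16],1],[[-0.12,0,-0.6],[-0.015,0.14,-0.24],1],[[-0.15,0,-0.8],[-0.02,0.19,-0.31],1],[[-0.183,0,-0.968],[-0.023,0.228,-0.382],1],[[-0.183,0,-0.968],[-0.023,0.228,-0.382],1],[[-0.183,0,-0.968],[-0.023,0.228,-0.382],1]])

```text
clock: 5.15
eef_pos: [621.3, 3.8, 256.1]
ee_rot: [-1.569, -0.196, 0.179]
ft_force: [0.4, 0.5, -2.9]
grip_width: 39.5
```

Run:
```python
from h import *
h=on(FRONT,[5,0,67.6+55])
plan((h[0]+[0,0,60],h[1]),h)
```

```text
t 5.15 [621.3   3.8 256.1] [-1.569 -0.196  0.179] F [ 0.4  0.5 -2.9] w 39.5 q [-0.09  0.27  1.54  0.06  1.14 -0.29]
[-0.071, 0.156, -0.245] [-0.034, 0.092, -0.485] rows 1.4
[-0.13, 0.27, 0.0] [0.0, 0.0, 0.0] rows 1.0
```

>>> jog_arm(motion=[[[-0.02,0.04,-0.08],[-0.01,0.03,-0.16],1],[[-0.05,0.1,-0.16],[-0.02,0.06,-0.32],1],[[-0.071,0.156,-0.245],[-0.034,0.092,-0.485],1],[[-0.071,0.156,-0.245],[-0.034,0.092,-0.485],1],[[-0.071,0.156,-0.245],[-0.034,0.092,-0.485],1]])

```text
clock: 5.78
eef_pos: [624.4, -45.1, 225.1]
ee_rot: [-1.572, -0.454, 0.131]
ft_force: [0.0, -0.2, -1.8]
grip_width: 39.4
```

>>> jog_arm(motion=[[[-0.06,0.13,0],[0,0,0],1],[[-0.13,0.27,0],[0,0,0],1],[[-0.13,0.27,0],[0,0,0],1],[[-0.13,0.27,0],[0,0,0],1]])

```text
clock: 6.28
eef_pos: [626.0, -45.7, 166.6]
ee_rot: [-1.573, -0.457, 0.131]
ft_force: [0.5, -0.3, -1.8]
grip_width: 39.5
```

```bash
cat >> h.py <<'E'
def fit6(P,sdf,p0,R0,dims):
    """carton pose in 6 dof near a guess; dims = half thickness, half width, height"""
    l=R0.inv().apply(P-p0);m=np.array([12,12,0])
    lo=np.array([-dims[0]-10,-dims[1]-14,8]);hi=np.array([dims[0]+10,dims[1]+14,dims[2]+10])
    P=P[((l>lo)&(l<hi)).all(1)]
    f=lambda v:sdf((R0*Ro.from_rotvec(v[3:])).inv().apply(P-p0-R0.apply(v[:3])))
    s=least_squares(f,np.zeros(6),loss='soft_l1',f_scale=2,x_scale=[5,5,5,.1,.1,.1])
    return s.x,np.median(abs(f(s.x))),len(P)
SR=Ro.from_euler('z',SY)*Ro.from_euler('y',-.45)
def instep(stepo,l): return S+Ro.from_euler('z',SY).apply(np.array(stepo)+Ro.from_euler('y',-.45).apply(l))
E
python3 - <<'E'
from h import *
P=[]
for n in("scene","top"):
    p,d=grab_frame(n); cv2.imwrite(f"pics/{n}2.png",p if n=="top" else cv2.resize(p[100:340,180:500],None,fx=2,fy=2)); P.append(cloud(n,d))
t=now()[0]-SR.apply([0,0,67.6])
for P_ in P: 
    x,e,n=fit6(P_,short,t,SR,[20,65,95]); print("carton vs tool (in step frame)",x.round(3),e,n)
o=SR.inv().apply(now()[0]-instep(FRONT,[0,0,0])); print("tcp in front_step",o)
plan(on(FRONT,[0,0,67.6+15]),on(FRONT,[0,0,67.6]))
E
```

```text
carton vs tool (in step frame) [-0.713  1.335  0.212 -0.005  0.007  0.004] 0.6332704681384413 3355
carton vs tool (in step frame) [ 1.740e-01  2.075e+00 -3.150e-01 -1.000e-03 -0.000e+00  1.000e-03] 0.6416112690842333 1236
tcp in front_step [ 10.29932571  -0.77199112 125.13200436]
t 6.38 [626.  -46.1 167.2] [-1.574 -0.458  0.131] F [-0.6 -0.4 -2.6] w 39.4 q [-0.23  0.29  1.87  0.29  0.57 -0.57]
[-0.053, 0.212, 0.004] [0.004, 0.004, 0.015] rows 0.7
[0.0, 0.075, -0.0] [0.0, 0.0, 0.0] rows 0.2
```

View pics/scene2.png

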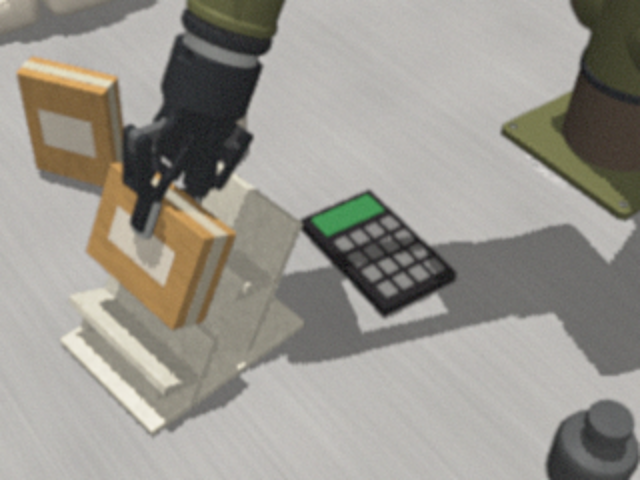

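The carton is tilted square over the front ledge at crop (160,245), and the fit in the hand agrees to 2 mm. Lowering.

>>> jog_arm(motion=[[[-0.01,0.05,0],[0,0,0.005],1],[[-0.02,0.1,0],[0,0,0.01],1],[[-0.03,0.15,0],[0,0,0.015],1],[[-0.042,0.212,0],[0,0,0.015],1],[[-0.042,0.212,0],[0,0,0.015],1],[[-0.042,0.212,0],[0,0,0.015],1]])

```text
clock: 7.12
eef_pos: [636.4, -45.0, 123.6]
ee_rot: [-1.573, -0.448, 0.13]
ft_force: [4.0, 0.0, -3.0]
grip_width: 39.3
```

>>> jog_arm(motion=[[[0,0.02,0],[0,0,0],1],[[0,0.035,0],[0,0,0],1],[[0,0.05,0],[0,0,0],1],[[0,0.05,0],[0,0,0],1]])

```text
clock: 7.62
eef_pos: [640.6, -44.4, 114.7]
ee_rot: [-1.573, -0.449, 0.13]
ft_force: [6.7, 0.5, 0.6]
grip_width: 39.3
```

Run:
```python
from h import *
o=SR.inv().apply(now()[0]-instep(FRONT,[0,0,0])); print("tcp in front_step",o)
plan(on(FRONT,[0,0,67.6]))
```

```text
tcp in front_step [ 0.68356822 -1.00006976 71.56246663]
t 7.62 [640.6 -44.4 114.7] [-1.573 -0.449  0.13 ] F [6.7 0.5 0.6] w 39.3 q [-0.22  0.38  1.89  0.33  0.46 -0.61]
[-0.003, 0.02, 0.005] [0.004, 0.002, -0.003] rows 0.1
```

>>> jog_arm(motion=[[[0.003,0.01,0],[0,0,0],1],[[0.005,0.015,0],[0,0,0],1],[[0.005,0.015,0],[0,0,0],1]])

```text
clock: 8.0
eef_pos: [642.0, -44.0, 112.0]
ee_rot: [-1.573, -0.447, 0.13]
ft_force: [5.2, -0.2, 0.1]
grip_width: 39.3
```

>>> jog_arm(motion=[[[0,0.005,0],[0,0,0],1],[[0,0.005,0],[0,0,0],1]])

```text
clock: 8.25
eef_pos: [642.3, -43.9, 111.2]
ee_rot: [-1.573, -0.447, 0.13]
ft_force: [4.5, -0.5, 3.0]
grip_width: 39.3
```

Run:
```python
from h import *
print("tcp in front_step",SR.inv().apply(now()[0]-instep(FRONT,[0,0,0])),"F in step",SR.inv().apply(sense()["ft_force"]).round(1))
for n in("scene","top"):
    p,d=grab_frame(n); print(fit6(cloud(n,d),short,instep(FRONT,[0,0,0]),SR,[20,65,95])[0].round(3))
```

```text
tcp in front_step [ 0.75494711 -0.75458899 67.63214757] F in step [ 5.3 -1.1  0.8]
[-0.368  0.958  0.516  0.003  0.016  0.005]
[ 2.210e-01  3.105e+00  2.080e-01 -3.000e-03  9.000e-03  2.000e-03]
```

>>> jog_arm(motion=[[[0,0.005,0],[0,0,0],1],[[0,0.008,0],[0,0,0],1],[[0,0.008,0],[0,0,0],1]])

```text
clock: 8.72
eef_pos: [642.3, -44.0, 111.2]
ee_rot: [-1.573, -0.448, 0.13]
ft_force: [-4.6, -1.7, 14.8]
grip_width: 39.3
```

Run:
```python
from h import *
print("tcp in front_step",SR.inv().apply(now()[0]-instep(FRONT,[0,0,0])),"F in step",SR.inv().apply(sense()["ft_force"]).round(1))
```

```text
tcp in front_step [ 0.75555912 -0.81651048 67.59596114] F in step [ 2.2 -1.1 15.4]
```

>>> jog_arm(motion=[[[0,0,0],[0,0,0],0.03],[[0,0,0],[0,0,0],0],[[0,0,0],[0,0,0],-0.05],[[0,0,0],[0,0,0],-0.12],[[0,0,0],[0,0,0],-0.2],[[0,0,0],[0,0,0],-0.3],[[0,0,0],[0,0,0],-0.3]])

```text
clock: 9.6
eef_pos: [642.6, -43.7, 109.4]
ee_rot: [-1.572, -0.446, 0.13]
ft_force: [0.3, -1.2, -0.7]
grip_width: 55.6
```

Run:
```python
from h import *
print("tcp in front_step",SR.inv().apply(now()[0]-instep(FRONT,[0,0,0])),"F in step",SR.inv().apply(sense()["ft_force"]).round(1))
for n in("scene","top"):
    p,d=grab_frame(n); print(fit6(cloud(n,d),short,instep(FRONT,[0,0,0]),SR,[20,65,95])[0].round(3))
    if n=="scene": cv2.imwrite("pics/r1.png",cv2.resize(p[130:330,180:420],None,fx=2.5,fy=2.5))
```

```text
tcp in front_step [ 0.26588942 -0.58738845 65.89142397] F in step [-0.2 -1.3 -0.7]
[ 0.076  1.053  0.28   0.005 -0.006  0.003]
[ 3.12e-01  3.09e+00  2.10e-02 -1.00e-03 -3.00e-03  1.00e-03]
```

View pics/r1.png

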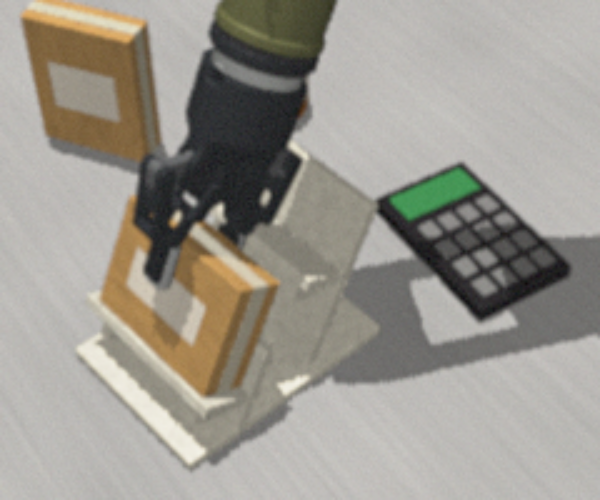

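The short carton is released and stands flat on its ledge at crop (185,300), with fit errors of 0.3 mm and 0.005 rad. Retracting and going to the tall one.

Run:
```python
from h import *
a=on(FRONT,[0.3,-.6,66+135]);print(a[0])
plan(a,pose([585,-140,270],.3,.2),pose([577,-290,270],.5),pose([576.3,-337,230],.572),pose([576.3,-337,104],.572))
```

```text
[584.34367633 -51.28062341 231.12035723]
t 9.7 [642.7 -43.7 109.6] [-1.572 -0.446  0.13 ] F [ 0.2  0.4 -0.9] w 55.4 q [-0.21  0.39  1.89  0.33  0.46 -0.62]
[-0.003, -0.675, -0.001] [0.002, 0.002, -0.007] rows 2.2
[0.036, -0.198, -0.44] [0.105, -0.311, 0.476] rows 1.6
[-0.255, -0.052, -0.705] [0.038, -0.381, 0.381] rows 2.4
[-0.116, 0.2, -0.205] [-0.0, -0.138, 0.0] rows 1.0
[0.0, 0.63, -0.0] [0.0, 0.0, 0.0] rows 2.0
```

>>> jog_arm(motion=[[[0,-0.1,0],[0,0,0],-0.3],[[0,-0.3,0],[0,0,0],-0.3],[[0,-0.5,0],[0,0,0],-0.3],[[0,-0.675,0],[0,0,0],-0.3],[[0,-0.675,0],[0,0,0],-1],[[0,-0.675,0],[0,0,0],-1]])

```text
clock: 10.45
eef_pos: [584.6, -51.0, 231.0]
ee_rot: [-1.572, -0.446, 0.13]
ft_force: [-0.5, -0.4, -0.3]
grip_width: 85.3
```

>>> jog_arm(motion=[[[0.02,-0.15,-0.2],[0.05,-0.15,0.24],-1],[[0.036,-0.198,-0.44],[0.105,-0.311,0.476],-1],[[0.036,-0.198,-0.44],[0.105,-0.311,0.476],-1],[[0.036,-0.198,-0.44],[0.105,-0.311,0.476],-1]])

```text
clock: 10.95
eef_pos: [585.1, -139.2, 267.8]
ee_rot: [-1.568, -0.194, 0.299]
ft_force: [-0.5, 0.6, -0.3]
grip_width: 85.3
```

>>> jog_arm(motion=[[[-0.255,-0.052,-0.705],[0.038,-0.381,0.381],-1],[[-0.255,-0.052,-0.705],[0.038,-0.381,0.381],-1],[[-0.255,-0.052,-0.705],[0.038,-0.381,0.381],-1],[[-0.255,-0.052,-0.705],[0.038,-0.381,0.381],-1]])

```text
clock: 11.45
eef_pos: [576.7, -289.8, 268.9]
ee_rot: [-1.568, 0.004, 0.498]
ft_force: [-0.5, 0.6, -0.3]
grip_width: 85.5
```

>>> jog_arm(motion=[[[-0.116,0.2,-0.205],[0,-0.138,0],-1],[[-0.116,0.2,-0.205],[0,-0.138,0],-1],[[-0.116,0.2,-0.205],[0,-0.138,0],-1]])

```text
clock: 11.82
eef_pos: [576.4, -334.8, 230.4]
ee_rot: [-1.568, 0.003, 0.573]
ft_force: [0.7, -0.5, 0.2]
grip_width: 85.7
```

Run:
```python
from h import *
plan(pose([576.3,-337,104],.572))
p,d=grab_frame("scene");P=cloud("scene",d)
print(fit6(P,tall,np.array([576.3,-337,0]),Ro.from_euler('z',.572),[18,55,140]))
print(fit6(P,short,instep(FRONT,[0,0,0]),SR,[20,65,95])[0].round(3))
```

```text
t 11.82 [ 576.4 -334.8  230.4] [-1.568  0.003  0.573] F [ 0.7 -0.5  0.2] w 85.7 q [-0.59  0.44  1.32 -0.    1.39 -1.16]
[-0.004, 0.632, -0.011] [-0.005, 0.001, -0.006] rows 2.0
(array([-1.45617451e-01, -7.25457912e-01,  8.11480402e-01,  7.89546176e-03,
       -5.75669173e-03, -1.26386522e-04]), np.float64(0.8005163777731461), 2645)
[ 0.046  1.02   0.315  0.003 -0.004  0.003]
```

>>> jog_arm(motion=[[[0,0.25,-0.01],[0,0,0],-1],[[0,0.45,-0.01],[0,0,0],-1],[[0,0.625,-0.01],[0,0,0],-1],[[0,0.625,-0.01],[0,0,0],-1],[[0,0.625,-0.01],[0,0,0],-1]])

```text
clock: 12.5
eef_pos: [578.9, -338.6, 107.9]
ee_rot: [-1.573, 0.002, 0.574]
ft_force: [0.9, 0.2, -0.0]
grip_width: 85.3
```

>>> jog_arm(motion=[[[0,0,0],[0,0,0],1],[[0,0,0],[0,0,0],1],[[0,0,0],[0,0,0],1],[[0,0,0],[0,0,0],1],[[0,0,0],[0,0,0],1],[[0,0,0],[0,0,0],1]], grip_force=60)

```text
clock: 13.25
eef_pos: [578.4, -339.3, 106.9]
ee_rot: [-1.573, 0.003, 0.573]
ft_force: [1.1, 0.1, 5.5]
grip_width: 35.3
```

Run:
```python
from h import *
t=now()[0];H=t[2];h=on(REAR,[10,0,H+55])
print(h[0])
plan(pose([t[0],t[1],300],.572),pose([577,-200,310],.4,.1),pose([h[0][0]+25,h[0][1]-60,300],.22,.28),(h[0]+[0,0,30],h[1]),h)
p,d=grab_frame("scene")
print(fit6(cloud("scene",d),tall,np.array([576.3,-337,0]),Ro.from_euler('z',.572),[18,55,140]))
cv2.imwrite("pics/g2.png",cv2.resize(p[60:260,130:370],None,fx=2.5,fy=2.5))
```

```text
[504.66209504 -60.98763728 249.15257128]
t 13.25 [ 578.4 -339.3  106.9] [-1.573  0.003  0.573] F [1.1 0.1 5.5] w 35.3 q [-0.59  0.55  1.46 -0.    1.13 -1.16]
[-0.003, -0.965, -0.002] [0.004, 0.001, -0.005] rows 3.1
[0.371, -0.05, 0.589] [-0.016, 0.328, -0.191] rows 2.2
[-0.069, 0.043, 0.456] [-0.065, 0.338, -0.343] rows 1.5
[-0.083, 0.085, 0.32] [-0.062, 0.163, -0.324] rows 1.1
[-0.065, 0.135, 0.0] [0.0, 0.0, 0.0] rows 0.5
(array([-3.49798067e-01, -1.51022519e+00,  1.45411981e+00,  1.80716374e-03,
       -1.44514743e-03, -2.49314602e-03]), np.float64(0.8473638173188416), 2326)
```

View pics/g2.png

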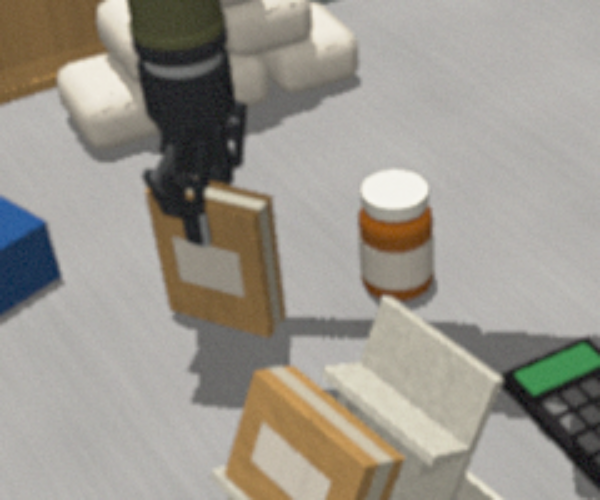

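The tall carton is gripped centrally, with the finger at crop (195,215) and an opening of 35.3 mm. Lifting and carrying it over.

>>> jog_arm(motion=[[[0,-0.1,0],[0,0,0],1],[[0,-0.3,0],[0,0,0],1],[[0,-0.5,0],[0,0,0],1],[[0,-0.7,0],[0,0,0],1],[[0,-0.9,0],[0,0,0],1],[[0,-0.965,0],[0,0,0],1],[[0,-0.965,0],[0,0,0],1]])

```text
clock: 14.18
eef_pos: [578.0, -338.5, 298.4]
ee_rot: [-1.571, 0.004, 0.573]
ft_force: [-0.5, 0.2, -2.8]
grip_width: 35.2
```

>>> jog_arm(motion=[[[0.09,-0.01,0.15],[0,0.08,-0.05],1],[[0.18,-0.025,0.3],[-0.01,0.16,-0.1],1],[[0.28,-0.04,0.45],[-0.01,0.25,-0.15],1],[[0.371,-0.05,0.589],[-0.016,0.328,-0.191],1],[[0.371,-0.05,0.589],[-0.016,0.328,-0.191],1]])

```text
clock: 14.8
eef_pos: [574.7, -196.3, 305.8]
ee_rot: [-1.566, -0.093, 0.403]
ft_force: [-0.3, -0.6, -2.5]
grip_width: 35.5
```

>>> jog_arm(motion=[[[-0.02,0.01,0.15],[-0.02,0.11,-0.11],1],[[-0.04,0.03,0.3],[-0.04,0.22,-0.23],1],[[-0.069,0.043,0.456],[-0.065,0.338,-0.343],1],[[-0.069,0.043,0.456],[-0.065,0.338,-0.343],1],[[-0.069,0.043,0.456],[-0.065,0.338,-0.343],1]])

```text
clock: 15.42
eef_pos: [529.2, -121.0, 297.6]
ee_rot: [-1.572, -0.275, 0.222]
ft_force: [0.0, 0.1, -1.4]
grip_width: 35.6
```

Run:
```python
from h import *
h=on(REAR,[10,0,106.9+55])
plan((h[0]+[0,0,30],h[1]),h)
```

```text
t 15.43 [ 529.2 -121.   297.6] [-1.572 -0.275  0.222] F [ 0.   0.1 -1.4] w 35.6 q [-0.41  0.11  1.67  0.18  1.15 -0.69]
[-0.077, 0.074, 0.32] [-0.061, 0.166, -0.334] rows 1.1
[-0.065, 0.135, 0.0] [0.0, 0.0, 0.0] rows 0.5
```

>>> jog_arm(motion=[[[-0.025,0.025,0.11],[-0.02,0.055,-0.11],1],[[-0.05,0.05,0.22],[-0.04,0.11,-0.22],1],[[-0.077,0.074,0.32],[-0.061,0.166,-0.334],1],[[-0.077,0.074,0.32],[-0.061,0.166,-0.334],1],[[-0.077,0.074,0.32],[-0.061,0.166,-0.334],1],[[-0.077,0.074,0.32],[-0.061,0.166,-0.334],1]])

```text
clock: 16.18
eef_pos: [506.7, -61.6, 281.0]
ee_rot: [-1.572, -0.453, 0.129]
ft_force: [1.1, 0.2, -1.5]
grip_width: 35.6
```

```bash
cat >> h.py <<'E'
def chk(o,H,sdf,dims,grip=True):
    t=now();print("tcp in step",SR.inv().apply(t[0]-instep(o,[0,0,0])).round(2),"F in step",SR.inv().apply(sense()["ft_force"]).round(1))
    ref=t[0]-SR.apply([0,0,H]) if grip else instep(o,[0,0,0])
    for n in("scene","top"):
        p,d=grab_frame(n);x,e,k=fit6(cloud(n,d),sdf,ref,SR,dims);print(n,x.round(3),round(e,2),k)
E
python3 - <<'E'
from h import *
h=on(REAR,[10,0,106.9+55])
plan(h,on(REAR,[3,0,106.9+15]))
chk(REAR,106.9,tall,[18,55,140])
E
```

```text
t 16.18 [506.7 -61.6 281. ] [-1.572 -0.453  0.129] F [ 1.1  0.2 -1.5] w 35.6 q [-0.35 -0.01  1.9   0.27  0.86 -0.61]
[-0.078, 0.139, 0.004] [0.002, 0.0, 0.006] rows 0.5
[-0.035, 0.2, 0.0] [0.0, 0.0, 0.0] rows 0.6
tcp in step [ 25.58  -0.86 189.79] F in step [ 0.3  0.  -1.8]
scene [ 0.416  1.874  2.016  0.    -0.003  0.005] 0.7 4671
top [ 3.860e-01  3.511e+00 -2.380e-01  2.000e-03 -5.000e-03  3.000e-03] 0.53 1977
```

>>> jog_arm(motion=[[[-0.025,0.045,-0.002],[0,0,0],1],[[-0.05,0.09,-0.004],[0,0,0],1],[[-0.078,0.139,-0.006],[0,0,0],1],[[-0.078,0.139,-0.006],[0,0,0],1]])

```text
clock: 16.77
eef_pos: [501.7, -61.3, 246.3]
ee_rot: [-1.569, -0.448, 0.128]
ft_force: [-0.3, 0.1, -3.3]
grip_width: 35.2
```

>>> jog_arm(motion=[[[-0.01,0.05,0],[0,0,0],1],[[-0.02,0.1,0],[0,0,0],1],[[-0.03,0.15,0],[0,0,0],1],[[-0.035,0.2,0],[0,0,0],1],[[-0.035,0.2,0],[0,0,0],1],[[-0.035,0.2,0],[0,0,0],1]])

```text
clock: 17.52
eef_pos: [514.2, -60.2, 209.2]
ee_rot: [-1.57, -0.452, 0.129]
ft_force: [0.0, -0.2, -2.7]
grip_width: 35.1
```

Run:
```python
from h import *
plan(on(REAR,[1,-2,106.9+4]))
chk(REAR,106.9,tall,[18,55,140],False)
```

```text
t 17.52 [514.2 -60.2 209.2] [-1.57  -0.452  0.129] F [ 0.  -0.2 -2.7] w 35.1 q [-0.34  0.09  2.    0.32  0.66 -0.68]
[-0.001, 0.054, -0.008] [-0.001, -0.0, 0.003] rows 0.2
tcp in step [  1.19  -0.45 121.79] F in step [-1.2 -0.2 -2.4]
scene [1.134e+00 3.186e+00 8.780e+00 1.600e-02 2.000e-03 5.000e-03] 0.77 4041
top [ 1.824e+00  6.848e+00  9.709e+00  3.400e-02 -3.000e-03  5.000e-03] 0.49 1160
```

>>> jog_arm(motion=[[[0,0.02,-0.006],[0,0,0],1],[[0,0.04,-0.012],[0,0,0],1],[[0,0.055,-0.012],[0,0,0],1],[[0,0.055,-0.012],[0,0,0],1]])

```text
clock: 18.12
eef_pos: [518.9, -61.9, 198.8]
ee_rot: [-1.57, -0.451, 0.128]
ft_force: [0.4, 0.1, -3.0]
grip_width: 35.5
```

Run:
```python
from h import *
plan(on(REAR,[1,-2,106.9]))
chk(REAR,106.9,tall,[18,55,140],False)
```

```text
t 18.12 [518.9 -61.9 198.8] [-1.57  -0.451  0.128] F [ 0.4  0.1 -3. ] w 35.5 q [-0.34  0.11  2.01  0.34  0.64 -0.7 ]
[0.001, 0.018, 0.004] [-0.001, -0.001, 0.002] rows 0.1
tcp in step [  0.76  -2.78 110.52] F in step [-0.9  0.1 -2.9]
scene [6.620e-01 8.740e-01 4.309e+00 1.400e-02 2.000e-03 5.000e-03] 0.8 4262
top [ 1.243e+00  3.109e+00  3.722e+00  7.000e-03 -3.000e-03  5.000e-03] 0.67 1735
```

>>> jog_arm(motion=[[[-0.001,0.008,0],[0,0,0],1],[[-0.002,0.016,0],[0,0,0],1],[[-0.002,0.02,0],[0,0,0],1],[[-0.002,0.02,0],[0,0,0],1]])

```text
clock: 18.73
eef_pos: [520.3, -61.7, 195.6]
ee_rot: [-1.57, -0.452, 0.129]
ft_force: [-1.3, 0.1, -0.5]
grip_width: 35.8
```

Run:
```python
from h import *
chk(REAR,106.9,tall,[18,55,140],False)
```

```text
tcp in step [  0.62  -2.77 106.96] F in step [-1.4  0.2  0.1]
scene [0.563 0.892 1.064 0.014 0.    0.005] 0.79 4189
top [ 1.018e+00  3.257e+00 -6.600e-02  7.000e-03 -3.000e-03  5.000e-03] 0.63 1686
```

>>> jog_arm(motion=[[[-0.004,0.004,0],[0,0,0],1],[[-0.006,0.008,0],[0,0,0],1],[[-0.006,0.008,0],[0,0,0],1]])

```text
clock: 19.2
eef_pos: [520.2, -61.7, 195.5]
ee_rot: [-1.571, -0.454, 0.129]
ft_force: [-10.2, 1.3, 15.5]
grip_width: 35.3
```

Run:
```python
from h import *
chk(REAR,106.9,tall,[18,55,140],False)
```

```text
tcp in step [  0.46  -2.69 106.89] F in step [-2.2  2.6 18.3]
scene [ 0.608  0.916  1.     0.013 -0.001  0.005] 0.84 4189
top [ 9.250e-01  3.082e+00 -1.170e-01  6.000e-03 -3.000e-03  4.000e-03] 0.66 1699
```

The tall carton is firmly on the ledge and about 1 mm off the backrest. Releasing slowly.

>>> jog_arm(motion=[[[0,0,0],[0,0,0],0.12],[[0,0,0],[0,0,0],0.08],[[0,0,0],[0,0,0],0.04],[[0,0,0],[0,0,0],-0.02],[[0,0,0],[0,0,0],-0.1],[[0,0,0],[0,0,0],-0.25],[[0,0,0],[0,0,0],-0.25]])

```text
clock: 20.18
eef_pos: [520.0, -61.9, 193.5]
ee_rot: [-1.57, -0.452, 0.128]
ft_force: [-0.4, 0.5, -0.8]
grip_width: 53.1
```

Run:
```python
from h import *
plan(on(REAR,[.5,-2.7,106+130]))
chk(REAR,106.9,tall,[18,55,140],False)
p,d=grab_frame("scene"); cv2.imwrite("pics/r2.png",cv2.resize(p[100:330,180:440],None,fx=2.3,fy=2.3))
```

```text
t 20.18 [520.  -61.9 193.5] [-1.57  -0.452  0.128] F [-0.4  0.5 -0.8] w 53.1 q [-0.34  0.12  2.02  0.34  0.62 -0.7 ]
[0.006, -0.654, 0.001] [-0.001, -0.0, 0.003] rows 2.1
tcp in step [ -0.58  -2.84 105.21] F in step [-0.6  0.6 -0.6]
scene [ 0.695  0.787  0.775  0.012 -0.016  0.002] 0.74 3983
top [ 1.054  3.084  0.114  0.007 -0.017 -0.   ] 0.63 1627
```

View pics/r2.png

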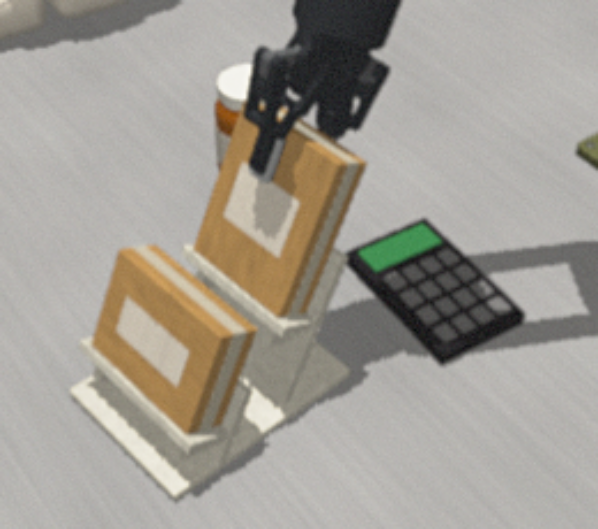

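The tall carton rests on the rear ledge at crop (280,215) and the short one on the front ledge at (170,340). Both are flat and the fingers are clear. Retracting.

>>> jog_arm(motion=[[[0.002,-0.1,0],[0,0,0],-0.25],[[0.003,-0.25,0],[0,0,0],-0.25],[[0.003,-0.45,0],[0,0,0],-0.25],[[0.003,-0.65,0],[0,0,0],-0.25],[[0.003,-0.65,0],[0,0,0],-0.25],[[0.003,-0.65,0],[0,0,0],-0.25]])

```text
clock: 21.08
eef_pos: [464.0, -69.0, 310.3]
ee_rot: [-1.57, -0.451, 0.128]
ft_force: [0.2, 1.0, -0.1]
grip_width: 53.4
```

Run:
```python
from h import *
chk(REAR,0,tall,[18,55,140],False)
chk(FRONT,0,short,[20,65,95],False)
p,d=grab_frame("scene"); cv2.imwrite("pics/end.png",p)
s=sense();print(s["clock"],s["qpos"].round(2),abs(s["qvel"]).max())
```

```text
tcp in step [ -0.62  -2.73 234.97] F in step [ 0.3  1.  -0.3]
scene [ 0.71   0.797  0.896  0.013 -0.016  0.002] 0.75 4451
top [ 1.116e+00  2.845e+00 -6.800e-02  4.000e-03 -1.700e-02  1.000e-03] 0.67 2168
tcp in step [-75.39  -2.49 324.31] F in step [ 0.1 -0.3  0.1]
scene [-0.093  0.924  0.306  0.003 -0.001  0.004] 0.63 3581
top [ 4.460e-01  3.526e+00  4.000e-02  2.000e-03 -5.000e-03  2.000e-03] 0.78 1730
21.325 [-0.41 -0.1   1.9   0.28  0.97 -0.66] 0.0058508742128431344
```

View pics/end.png

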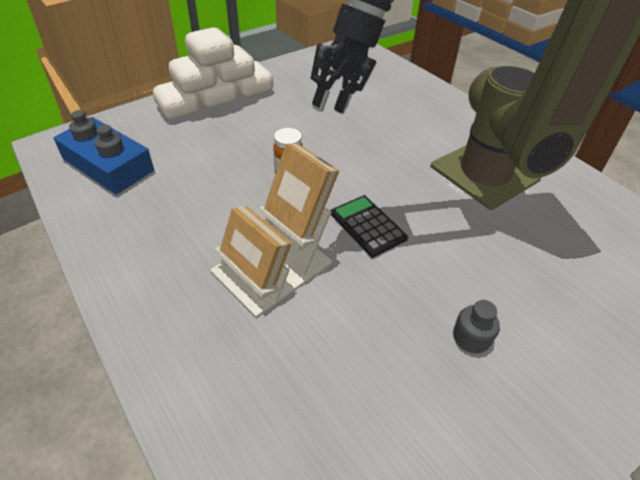

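Both cartons stand on their ledges, at (300,192) and (255,248). The jar (288,140), calculator (368,225) and weight (477,327) are where they started, and the gripper is clear. Handing in.

```bash
python3 -c "
from workcell import *
print(hand_in())"
```

```text
the job is handed in; nothing more can be done
None
```

I placed the short carton on the front ledge first, then the tall one on the rear ledge. Each was lowered tilted 0.45 rad until the wrist felt the ledge (about 15–18 N), then released slowly. The job was handed in at about 21 s; the hand-in gave no verdict.

My last depth fits, taken with the gripper clear:

| Carton | x off (mm) | y off (mm) | z off (mm) | Angle error (rad) |
|---|---|---|---|---|
| Tall | about 1 | 1–3 | under 1 | about 0.02 |
| Short | under 0.5 | 1–3.5 | under 0.5 | 0.005 or less |

- **Disagreement:** the two cameras differ by about 2–2.5 mm in y, roughly the calibration error. One fit, with the tall carton about 15 mm above its ledge, was distorted because the search window was too tight, so I ignored it.
- **Bystanders:** in the last picture the jar, iron weight and calculator look unmoved. I did not measure their final positions.

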